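# Nudge an adapter plate onto its locating pins and swing the hold-down over it

### The job

Push the aluminium plate sideways off the jig's ledge until its two holes drop over the two brass locating pins and it lies flat, fully down on the jig. Then push the red knob to swing the hold-down all the way over the seated plate, and leave it there. Never lift the plate, and leave the loose things around the jig where they are.

Things in the scene. Friction and masses are not known exactly. Their poses are not given: they have to be found in the camera images.
- plate_centre (a point): centre of the loose bright aluminium plate, 130 (x) x 90 (y) x 8 mm, 0.18 to 0.35 kg, too wide to grip; axes of the plate, within 0.03 rad of the jig's. Round hole (12 mm) 45 mm to its -x, slot (16 x 12 mm) 45 mm to its +x. It starts level, 14 to 30 mm from its seat in the jig's +y, its rear part on the blue ledge, its front part on the pin tops.
- seat (a point): point on the fixed jig half-way between its two brass pins, on the flat dark seat, 10 mm above the worktop; axes of the jig, z up. Seated, the plate's centre is 4 mm above this point. Dark side rails at x = -67 and +67 mm (tops 20 mm above the seat) guide the plate along y with 2 mm play; two stop blocks at x = -56 and +56, y = -46.5 mm (tops 18 mm above the seat) stop it just past the pins.
- pin_round (a point): top of the brass pin for the plate's round hole, 45 mm from the seat point in the jig's -x; the other pin, for the slot, stands 45 mm to the jig's +x. Both are 10 mm thick and 10 mm high with a bullet nose, so they draw in a hole that is within about 4 mm.
- ledge (a point): middle of the top of the blue ledge, 65 mm from the seat point in the jig's +y, 20 mm above the worktop, level with the pin tops. It reaches from y = 48 to 82 mm of the jig. Push the plate in the jig's -y at the middle of its rear (+y) long edge, low over the ledge; its rear edge then leaves the ledge as the holes meet the pins, and it drops 10 mm (top then 2 mm below the ledge); if one end hangs, a light press there seats it.
- pivot (a point): vertical axis of the hold-down, 62 mm from the seat point in the jig's -y, 30 mm above the worktop; axes of the jig
- knob (a point): centre of the red upright knob, 16 mm thick, 26 mm high (40.5 to 66.5 mm above the worktop), on the end of the dark hold-down arm (14 mm wide, 27.5 to 34.5 mm up), 42 mm from the pivot. The foot below it, 20.5 mm up, passes 2.5 mm over the seated plate but strikes a plate that is not down. The point's -x axis points from the pivot to the knob.
- holddown (a joint): angle of the hold-down, 0 = open, pointing to the jig's -x, clear of the plate; it swings clockwise seen from above, the knob going first to the jig's +y and then to +x, up to 1.57 = closed, pointing to the jig's +y over the plate (stop). Starts at 0 to 0.35, takes about 1 N at the knob and stays where it is left.
- screw_tin: loose bystander, to be left alone: round metal tin, 68 mm across, 21 mm high; origin at the centre of its underside
- heat_sink: loose bystander, to be left alone: square finned metal heat sink, 50 x 50 x 22 mm; origin at the centre of its underside
- tape: loose bystander, to be left alone: roll of black tape lying flat, 55 mm across, 19 mm high; origin at the centre of its underside
- spool: loose bystander, to be left alone: blue spool of solder standing upright, 56 mm across, 39 mm high; origin at the centre of its underside
- usb_stick: loose bystander, to be left alone: red memory stick, 16 x 47 x 8 mm; origin at the centre of its underside
- plate: the same plate; origin at the centre of its underside, 4 mm below plate_centre

How it is judged (in metres and radians):
On the way, in this order (a step that is already met when the one before it is completed fails the run):
1. the plate drops over both pins and lies fully down while the hold-down is still open (z of plate_centre in the frame of seat between 0.002 and 0.0055 m and horizontal distance between plate_centre and seat below 0.003 m and angle between plate_centre's own z axis and vertical below 0.025 rad and angle between the x axis of plate_centre and the x axis of seat, either way round below 0.04 rad and value of joint holddown below 0.7 rad), for 0.2 s.
2. the hold-down is swung over the seated plate (z of plate_centre in the frame of seat between 0.002 and 0.0055 m and horizontal distance between plate_centre and seat below 0.003 m and angle between plate_centre's own z axis and vertical below 0.025 rad and angle between the x axis of plate_centre and the x axis of seat, either way round below 0.04 rad and value of joint holddown above 1.4 rad), for 0.2 s.
At the end, for the whole second after the job is handed in: the plate lies flat on the seat over both pins (centre within 3 mm of its place sideways, within 1.5 mm above it, tilt under 0.025 rad), at rest, and the hold-down is swung over it to more than 1.4 of its 1.57 rad (all of step 2 and linear speed of plate below 0.02 m/s); the robot touches nothing.
It fails at once if the plate is lifted more than 8 mm above the ledge (z of plate_centre in the frame of seat above 0.022 m).
It fails at once if a loose bystander is moved by more than 20 mm (distance of any of screw_tin, heat_sink, tape, spool, usb_stick from where it was at the start of the episode above 0.02 m).
It also fails if it takes over 48 s, if anything falls off the work surface, if the arm or the gripper's body presses on something with over 40 N, if the wrist force passes 120 N, or if a joint passes its speed limit or range.

### The arm

A 6-joint arm with a two-finger parallel gripper is mounted at the origin on a cart in front of the work surface, level with it; the furniture and walls round the work are solid. World frame = base frame: x ahead of the robot, y to its left, z up, the work surface at z = 0. Lengths are in mm, angles in rad, forces in N, time in s.
With the tool pointing down it reaches from about 250 to 800 mm from the base axis. Payload 8.5 kg.
Tool frame: the origin (TCP) lies on the centre line of the jaws, within the pads' length; the fingertips stand 8 mm ahead of it and the grasp point (between the pads) lies 11 mm behind it; z points along the fingers, y is the direction in which the jaws open and shut (so a half turn about z gives the same grasp; the last joint's range is limited). The gripper opens to 85 mm and grips with 20 to 120 N. Pads are 22 mm wide; open, the fingers measure 114 mm over their backs; the gripper's body (76 mm by 85 mm) begins 54 mm behind the grasp point. The pads swing forward as they close: fully open they stand 13 mm farther back than shut.
Start: joints at [-1.104, 0.238, -0.013, 1.319, 0, 1.571], TCP at [236.245, -468.794, 239.276] pointing down, gripper open.
Joint ranges: [-2.66, 2.66], [-1.03, 1.9], [-1.14, 1.46], [-1.82, 2.27], [-1.45, 1.34], [-3.14, 3.14]. Speed limits (rad/s): [2.22, 2.22, 2.79, 3.14, 3.14, 3.14].

### API

Orientations are given as [roll, pitch, yaw] about the fixed x, y, z axes, in that order (R = Rz(yaw) Ry(pitch) Rx(roll)).
In Python, from plant import r gives the robot as it stands.
- The arm moves only by the tool play_rows, never from a script. Its argument "moves" is a list of rows, each a list of 5 numbers: the shift along the tool's x, y, z in cm, then the turn about the tool's z in rad, then the opening, from 0 (shut) to 1 (fully open). In form: [[x, y, z, twist, fingers], ...]. A call has 1 to 12 rows; each row shifts and turns the commanded pose from where the row before left it, along the tool's axes as they then stand; what a row does not reach is not made up. A row lasts 1/10 s, in which the tool goes at most 50 mm and 8.59 degrees, less where a joint would pass 70% of its speed; a pose out of reach is approached as far as the arm can. A call with a gripper value outside its range is refused whole. The fingers move at their own pace and stop on an object; "force" is the grip in N (left out, the last holds). Time passes only in rows, so rows that do not move let the fingers close. It gives the time, the measured TCP pose, the force and the opening at its end, in the units of the state.
- r.observe(): the state, without advancing time (a new reading comes with each control period).
- r.capture(name): name is "side" or "top" or "wrist"; returns the picture (400x640x3 uint8, red, green, blue); there is no depth.
- r.camera_model(name): a dict with "vertical_fov" (degrees; the focal length in pixels is half the picture's height over the tangent of half this angle, whatever the lens; pixels are square), "cx", "cy" (the principal point, pixels), "R" (3x3) and "t" (3): a world point X has camera coordinates R X + t. Camera axes: x right, y down, z forward; pixel columns grow to the right and rows downward; lengths in mm; the calibration is good to about 2 mm. A picture is of the moment at which its call begins: read the wrist's pose just before it. camera_model takes no time and is no camera call; for the wrist camera it gives the pose at the moment of the call.
- r.close_job(): hands the job in, once; it reports no verdict.
Trained networks look in the newest picture that a camera, given by its name, has taken for a name from the list of things; names that differ only in an ending like _2 or _b are one class to them, and where a whole thing is asked for, a point or a joint stands for the part that bears it (a point fixed in the world has none). Each returns a list of dicts, best first, with "p" (0 to 1); they miss things now and then, are a little off and sometimes report something else, mostly with a low value. They report only what shows in the picture. A call takes as long as a camera call.
- r.outline_of(camera, name): "mask" (400x640 bool, what is visible of it) and "box" ([left, top, width, height] in pixels, round what is visible of it).
The state is a dict: "time_s": time; "q": joint angles; "qd": joint speeds; "effort": joint torques, N m; "ee_pos": TCP position; "tool_rot": TCP orientation; "contact_force": force on the tool from outside, world axes, zero at the start; "torque": the same for the moment, N m; "gripper_width": finger opening in mm.
Only numpy, scipy, OpenCV 4.12 (cv2) and the standard library are available. Lean on these libraries where they do the work, as an engineer would, in place of code of your own. Each camera call takes 0.05 s, during which the arm holds its last target.

## Working session

There is one attempt and no reset: what is moved stays moved. The work goes in short steps, Python scripts to look and compute and a tool call to move; the robot and the scene stay as the last step left them, time stands still between calls to the robot, and variables do not carry over. Pictures are saved under pics/ and viewed, and the job is handed in when it is done.

Besides the shell and the picture viewer there is one more tool, called after "Request:" as a command line: name --pt "numbers of a row" for each row, then --argument value for the rest. play_rows: Moves the arm, as the interface text tells. Its arguments: {"type":"object","properties":{"moves":{"type":"array"},"force":{"type":"number"}},"required":["moves"]}

```bash
mkdir -p pics; ls
python3 - <<'E'
from plant import r
import cv2
print(r.observe())
for n in ["side","top","wrist"]:
    im=r.capture(n); cv2.imwrite(f"pics/{n}0.png",cv2.cvtColor(im,cv2.COLOR_RGB2BGR))
    print(n,r.camera_model(n))
E
```

```text
pics
{'time_s': 0.0, 'q': array([-1.10397988e+00,  2.38752097e-01, -1.42511130e-02,  1.31916673e+00,
       -1.16669777e-05,  1.57081558e+00]), 'qd': array([ 0.00026785, -0.00050533,  0.00022879, -0.00043131,  0.00024452,
       -0.00054292]), 'effort': array([ 5.91169170e-03, -5.38782191e+01,  3.46440697e+01,  1.85069750e-02,
        1.63118111e-04, -2.26330719e-06]), 'ee_pos': array([ 236.09554951, -468.4816526 ,  238.6938674 ]), 'tool_rot': array([-3.14021904e+00,  1.16934105e-05,  4.66797208e-01]), 'contact_force': array([0.59337395, 0.1540749 , 0.02029595]), 'torque': array([ 0.01759793, -0.03122922,  0.02512776]), 'gripper_width': 85.34068210132395}
side {'vertical_fov': 44.42259484844749, 'cx': 326.9520902714194, 'cy': 194.61108177673327, 'R': array([[ 0.94404945,  0.32976292,  0.00520113],
       [ 0.24154058, -0.68057541, -0.69171906],
       [-0.22456354,  0.65427328, -0.72214797]]), 't': array([-477.34979211,  -64.26139742, 1559.62768544])}
top {'vertical_fov': 56.39676305398432, 'cx': 320.65015008565416, 'cy': 196.14616541188184, 'R': array([[ 0.01170876, -0.99991855,  0.00507959],
       [-0.9948413 , -0.01216092, -0.10071196],
       [ 0.10076553, -0.00387417, -0.99490266]]), 't': array([-39.5230521 , 504.77266858, 952.0671822 ])}
wrist {'vertical_fov': 66.95485064620581, 'cx': 318.26059103845205, 'cy': 198.78194261563527, 'R': array([[ 0.44972482, -0.8931651 , -0.00191987],
       [-0.85461125, -0.430935  ,  0.28971474],
       [-0.25959044, -0.12865116, -0.95711111]]), 't': array([-524.5244282 ,  -38.24397492,  379.39571107])}
```

View pics/side0.png

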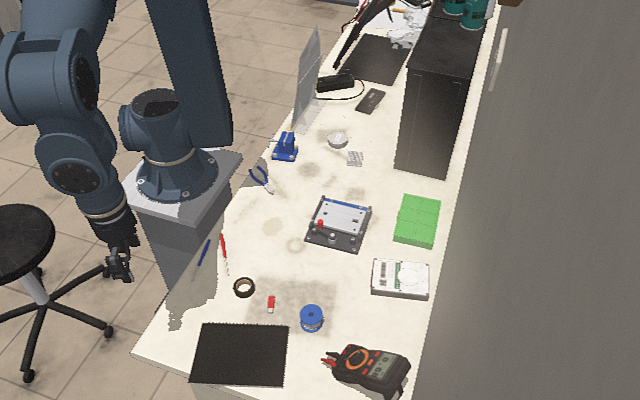

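View pics/top0.png

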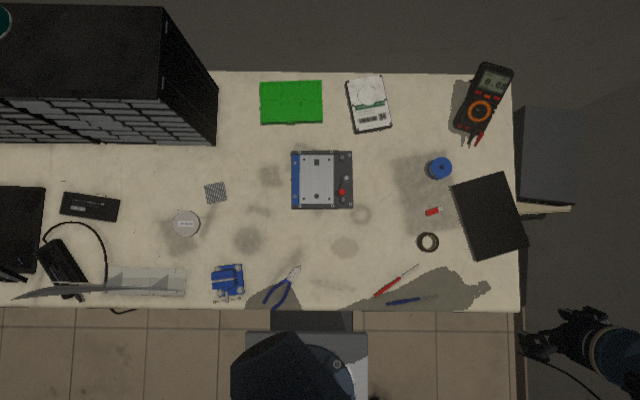

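View pics/wrist0.png

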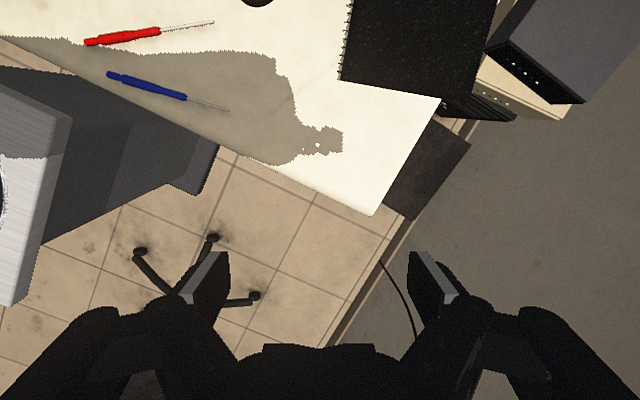

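```bash
cat > h.py <<'E'
import numpy as np,cv2
from plant import r
def cam(n):
    c=r.camera_model(n); f=200/np.tan(np.radians(c['vertical_fov']/2))
    return dict(f=f,cx=c['cx'],cy=c['cy'],R=np.array(c['R']),t=np.array(c['t']))
def onz(c,u,v,z):
    d=c['R'].T@np.array([(u-c['cx'])/c['f'],(v-c['cy'])/c['f'],1]); o=-c['R'].T@c['t']
    return o+d*(z-o[2])/d[2]
def proj(c,X):
    p=c['R']@np.array(X,float)+c['t']; return np.array([c['cx']+c['f']*p[0]/p[2],c['cy']+c['f']*p[1]/p[2]])
def tri(obs):
    A=np.zeros((3,3));b=np.zeros(3)
    for c,u,v in obs:
        d=c['R'].T@np.array([(u-c['cx'])/c['f'],(v-c['cy'])/c['f'],1]);d/=np.linalg.norm(d);o=-c['R'].T@c['t']
        P=np.eye(3)-d@d.T if 0 else np.eye(3)-np.outer(d,d);A+=P;b+=P@o
    return np.linalg.solve(A,b)
def save(im,name,box=None,s=1):
    if box: l,t,w,h=box; im=im[t:t+h,l:l+w]
    im=cv2.resize(im,None,fx=s,fy=s,interpolation=cv2.INTER_CUBIC)
    cv2.imwrite(f"pics/{name}.png",cv2.cvtColor(im,cv2.COLOR_RGB2BGR))
E
python3 - <<'E'
from h import *
for n,b in [("top",(270,130,110,100)),("side",(280,170,120,100))]:
    save(cv2.cvtColor(cv2.imread(f"pics/{n}0.png"),cv2.COLOR_BGR2RGB),n+"0z",b,6)
c=cam("top")
print(onz(c,322,180,20),onz(c,341,191,60))
for nm in ["plate","knob"]:
  for n in ["top","side"]:
    for o in r.outline_of(n,nm)[:2]:
        m=o["mask"]; ys,xs=np.nonzero(m); print(nm,n,o["p"],o["box"],xs.mean(),ys.mean(),onz(cam(n),xs.mean(),ys.mean(),28 if nm=="plate" else 53))
E
```

```text
[548.78241305 -36.57271002  20.        ] [515.45141738 -84.72360709  60.        ]
plate top 0.86 [303.4, 153.2, 30.0, 48.4] 316.16835443037974 179.17088607594937 [549.62795114 -21.17650749  28.        ]
plate side 0.66 [314.7, 198.3, 51.3, 35.4] 340.375 217.10077519379846 [553.49692139 -20.98569189  28.        ]
knob top 0.69 [335.0, 174.9, 14.0, 20.9] 343.7586206896552 183.98620689655172 [534.39536033 -92.07530404  53.        ]
knob side 0.5 [320.0, 217.2, 15.1, 24.4] 325.2251655629139 230.80794701986756 [ 536.27003629 -102.78132961   53.        ]
```

View pics/top0z.png

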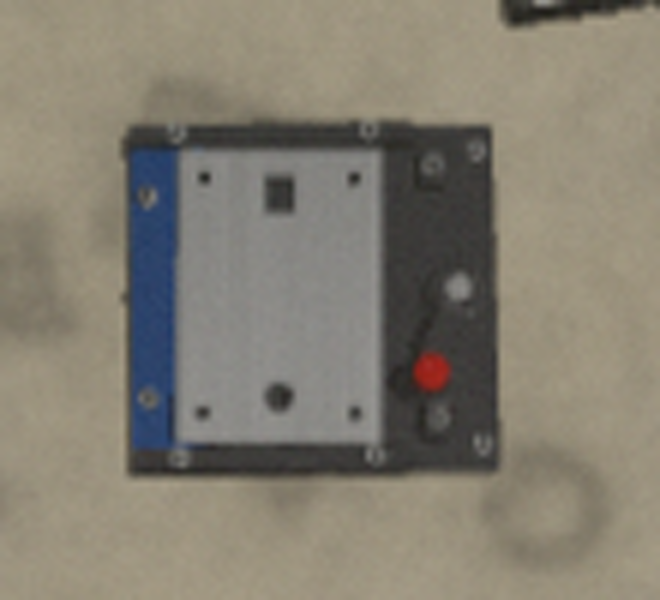

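View pics/side0z.png

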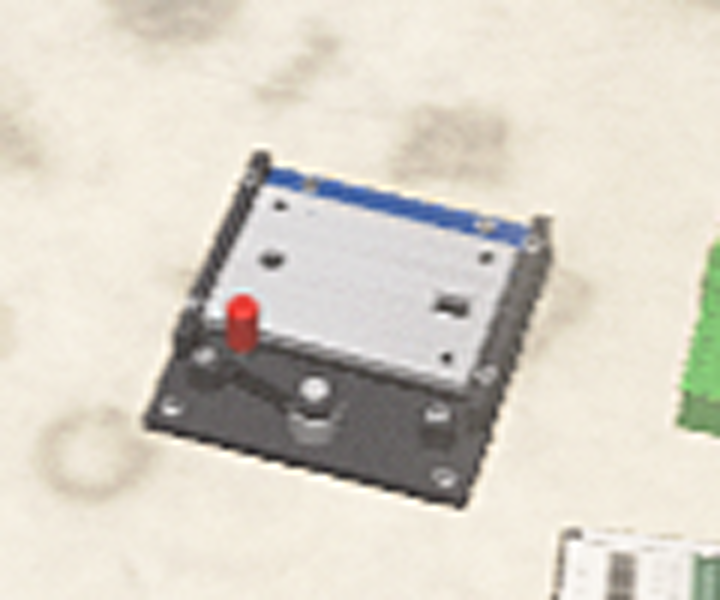

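Request:
play_rows --pt "4 -2.15 0 0 1" --pt "4 -2.15 0 0 1" --pt "4 -2.15 0 0 1" --pt "4 -2.15 0 0 1" --pt "4 -2.15 0 0 1" --pt "4 -2.15 0 0 1" --pt "4 -2.15 0 0 1" --pt "4 -2.15 0 0 0.5" --pt "4 -2.15 0 0 0" --pt "4 -2.15 0 0 0" --pt "4 -2.15 0 0 0" --pt "4 -2.15 0 0 0"

```text
time_s: 1.55
ee_pos: [549.6, -20.6, 239.4]
tool_rot: [3.142, -0.0, 0.467]
contact_force: [0.0, -0.7, 0.6]
gripper_width: 12.5
```

Request:
play_rows --pt "0 0 0 0.117 0" --pt "0 0 0 0.117 0" --pt "0 0 0 0.117 0" --pt "0 0 0 0.116 0" --pt "0 0 0 0 0" --pt "0 0 0 0 0"

```text
time_s: 2.15
ee_pos: [548.8, -22.4, 239.3]
tool_rot: [-3.141, 0.0, 0.003]
contact_force: [-0.5, -0.2, -0.8]
gripper_width: -0.2
```

Run:
```python
from h import *
im=r.capture("wrist"); save(im,"wrist1"); c=cam("wrist"); np.savez("w1.npz",**c)
print(r.observe()['ee_pos'],r.observe()['tool_rot'],r.observe()['gripper_width'],"cam",-c['R'].T@c['t'],c['R'][2])
```

```text
[548.76827246 -22.43355928 239.29164799] [-3.14152416e+00  7.72744829e-05  2.88561160e-03] -0.10960290413857988 cam [622.12762428 -22.71693693 373.66475589] [-2.89960788e-01 -6.53391304e-04 -9.57038303e-01]
```

View pics/wrist1.png

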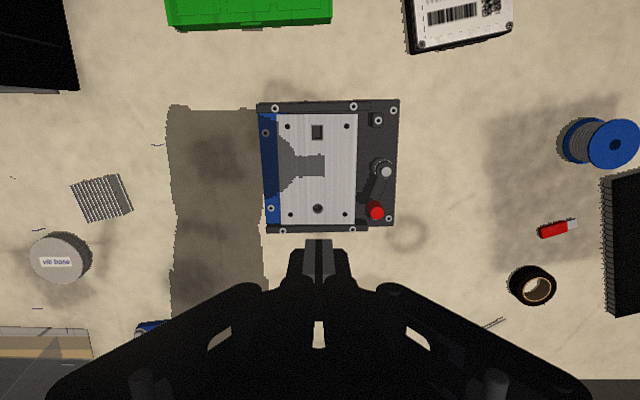

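Run:
```python
from h import *
save(cv2.cvtColor(cv2.imread("pics/wrist1.png"),cv2.COLOR_BGR2RGB),"wrist1z",(250,92,160,150),4)
```

```text
(no output)
```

View pics/wrist1z.png

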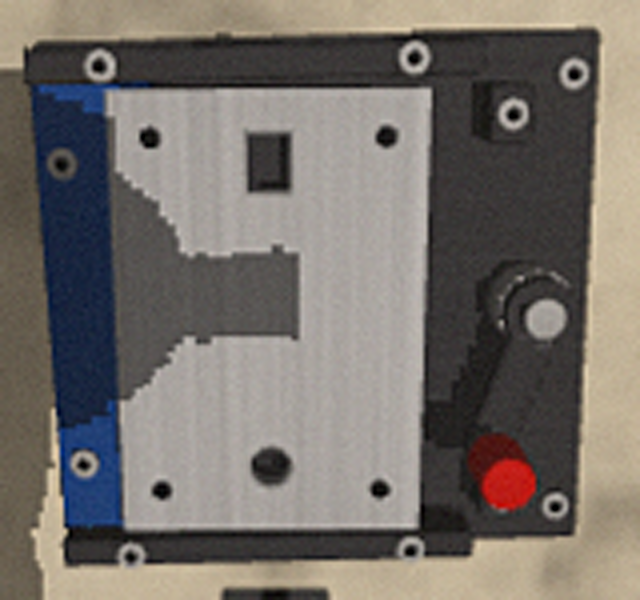

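```bash
cat > m.py <<'E'
from h import *
c=dict(np.load("w1.npz"))
def q(zx,zy,z): return onz(c,250+(zx+.5)/4-.5,92+(zy+.5)/4-.5,z)
for n,l in dict(corn=[(108,90,28),(432,88,28),(420,528,28),(123,530,28)],holes=[(271,465,28),(269,162,28)],ledges=[(62,163,20),(84,464,20)],
 rails=[(99,66,30),(414,58,30),(131,555,30),(411,550,30)],stop=[(513,114,28)],base=[(574,74,10),(555,506,10)],knob=[(509,485,66.5)],piv=[(545,320,40)],
 ledgerear=[(37,100,20),(66,520,20)]).items():
    P=np.array([q(*a) for a in l]); print(n,P.round(1).tolist(), "mean",P.mean(0).round(1))
E
python3 m.py
```

```text
corn [[614.7, 23.1, 28.0], [615.4, -66.0, 28.0], [485.7, -67.6, 28.0], [484.8, 23.4, 28.0]] mean [550.2 -21.8  28. ]
holes [[505.9, -21.9, 28.0], [595.4, -21.2, 28.0]] mean [550.7 -21.6  28. ]
ledges [[594.3, 38.1, 20.0], [503.4, 35.7, 20.0]] mean [548.9  36.9  20. ]
rails [[621.0, 25.1, 30.0], [623.3, -60.6, 30.0], [477.4, 20.9, 30.0], [479.3, -64.8, 30.0]] mean [550.2 -19.8  30. ]
stop [[608.6, -88.7, 28.0]] mean [608.6 -88.7  28. ]
base [[619.1, -109.1, 10.0], [486.3, -112.9, 10.0]] mean [ 552.7 -111.    10. ]
knob [[513.4, -86.1, 66.5]] mean [513.4 -86.1  66.5]
piv [[553.1, -98.7, 40.0]] mean [553.1 -98.7  40. ]
ledgerear [[611.7, 44.3, 20.0], [485.0, 42.2, 20.0]] mean [548.3  43.2  20. ]
```

Request:
play_rows --pt "0 -3.7 0 -0.025 0" --pt "0 -3.8 4 0 0" --pt "0 0 4 0 0" --pt "0 0 4 0 0" --pt "0 0 4 0 0" --pt "0 0 2 0 0" --pt "0 0 1 0 0" --pt "0 0 0 0 0" --pt "0 0 0 0 0"

```text
time_s: 3.1
ee_pos: [549.4, 33.2, 54.1]
tool_rot: [-3.127, -0.001, 0.053]
contact_force: [1.3, -0.0, -0.0]
gripper_width: 0.1
```

Run:
```python
from h import *
im=r.capture("wrist"); save(im,"wrist2"); c=cam("wrist"); np.savez("w2.npz",**c)
save(r.capture("side"),"side2",(280,150,120,120),5)
o=r.observe();print(o['ee_pos'],o['tool_rot'],o['contact_force'])
```

```text
[549.69834022  33.17717825  54.52195759] [-3.12692418e+00 -2.21038404e-03  5.29650811e-02] [0.77293633 0.00666482 0.99780523]
```

View pics/wrist2.png

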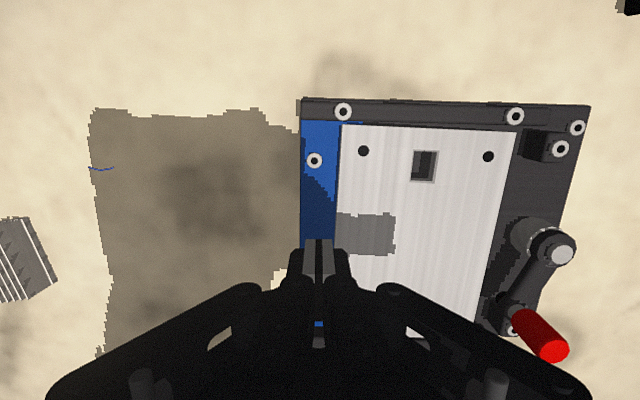

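View pics/side2.png

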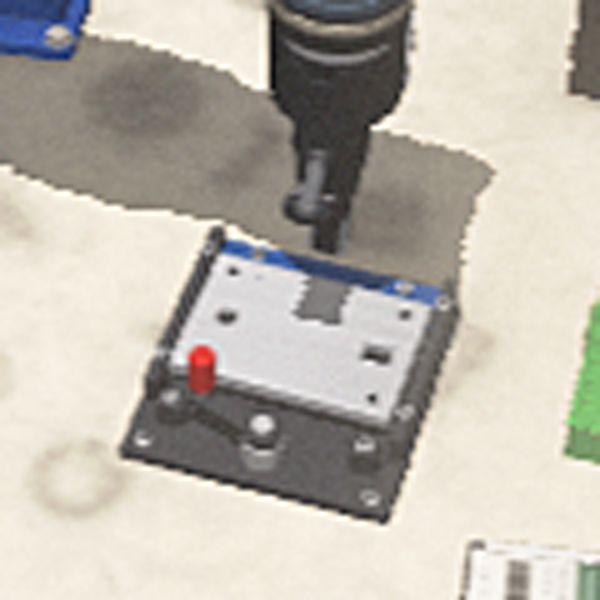

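Request:
play_rows --pt "0 -0.8 0 0.02 0" --pt "0 -0.8 0 0 0" --pt "0 0 0 0 0" --pt "0 0 0 0 0"

```text
time_s: 3.6
ee_pos: [548.5, 36.3, 53.6]
tool_rot: [-3.117, 0.0, 0.053]
contact_force: [-0.0, -0.1, 1.4]
gripper_width: -0.3
```

Run:
```python
from h import *
o=r.observe();print(o['ee_pos'],o['tool_rot'],o['q'],o['qd'],o['contact_force'])
a=dict(np.load("w1.npz"));b=dict(np.load("w2.npz"))
Z=lambda x,y:(250+(x+.5)/4-.5,92+(y+.5)/4-.5)
for n,p,s in [("slot",(269,162),(424,165)),("platehole",(149,137),(363.5,151)),("platehole2",(387,136),(488,156.5)),("ledgescrew",(62,163),(314.5,160)),("railscrew",(99,66),(343.5,112)),("rail2",(414,58),(515,116.5)),("stop",(513,114),(560,149)),("pivcap",(545,320),(563,254)),("knobtop",(509,485),(554,349))]:
    X=tri([(a,*Z(*p)),(b,*s)]); print(n,X.round(1),(proj(b,X)-s).round(1))
```

```text
[548.53856325  36.32355651  53.57826791] [-3.11650066e+00  2.62795624e-04  5.27343049e-02] [ 0.05248505  0.4061297  -0.27438435  0.89055133  0.02509192  3.14134332] [ 5.76609666e-05  2.58608087e-03 -1.12546442e-03 -4.08064609e-04
 -9.41064985e-04  9.57903930e-04] [-0.01826053 -0.12546296  1.41783219]
slot [595.8 -21.3  27. ] [-0.3  0.8]
platehole [602.2  12.1  29.2] [-0.  0.]
platehole2 [602.6 -54.   27.9] [-0.1  0.2]
ledgescrew [594.6  37.8  21.5] [-0.2  0.3]
railscrew [621.2  24.4  34.7] [-0.   0.4]
rail2 [623.5 -60.2  33. ] [-0.1  0.4]
stop [608.8 -88.2  31. ] [-0.1  0.3]
pivcap [553.5 -99.2  39.1] [-0.6  1. ]
knobtop [513.2 -86.8  64.3] [-0.9  1. ]
```

Request:
play_rows --pt "0 0 0 -0.14 0" --pt "0 0 0 -0.14 0" --pt "0 0 0 -0.14 0" --pt "0 0 0 -0.14 0" --pt "0 0 0 -0.14 0" --pt "0 0 0 -0.14 0" --pt "0 0 0 -0.14 0" --pt "0 0 0 -0.14 0" --pt "0 0 0 -0.14 0" --pt "0 0 0 -0.14 0" --pt "0 0 0 -0.14 0" --pt "0 0 0 0 0"

```text
time_s: 4.8
ee_pos: [548.5, 36.3, 53.4]
tool_rot: [-3.14, -0.025, 1.595]
contact_force: [0.5, -0.4, -0.2]
gripper_width: 0.3
```

Request:
play_rows --pt "0 0 0 0 0" --pt "0 0 0 0 0"

```text
time_s: 5.0
ee_pos: [548.5, 36.2, 53.4]
tool_rot: [-3.14, -0.025, 1.589]
contact_force: [-0.0, -0.1, 0.8]
gripper_width: -0.2
```

Run:
```python
from h import *
o=r.observe();print(o['ee_pos'],o['tool_rot'],o['q'])
```

```text
[548.48913506  36.23580776  53.38879121] [-3.14018662 -0.02506122  1.58928841] [ 0.05232898  0.40642956 -0.27446058  0.89046385  0.02509443  1.6046086 ]
```

Request:
play_rows --pt "0.8 0.2 0 0 0" --pt "0 0 1.2 0 0" --pt "0 0 0.8 0 0" --pt "0 0 0.25 0 0" --pt "0 0 0 0 0" --pt "0 0 0 0 0"

```text
time_s: 5.6
ee_pos: [550.2, 44.8, 31.0]
tool_rot: [-3.14, -0.025, 1.592]
contact_force: [-0.3, -0.7, 0.6]
gripper_width: 0.1
```

Run:
```python
from h import *
im=r.capture("wrist"); save(im,"wrist3"); c=cam("wrist"); np.savez("w3.npz",**c)
save(r.capture("side"),"side3",(280,150,120,120),5)
o=r.observe();print(o['ee_pos'],o['tool_rot'],o['contact_force'])
```

```text
[550.48582323  44.76430783  31.33198141] [-3.14072943 -0.02505438  1.5923252 ] [-0.28829195  0.75051466 -0.39582219]
```

View pics/wrist3.png

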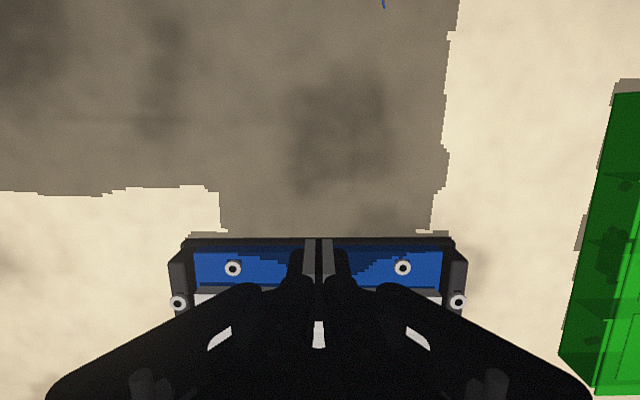

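View pics/side3.png

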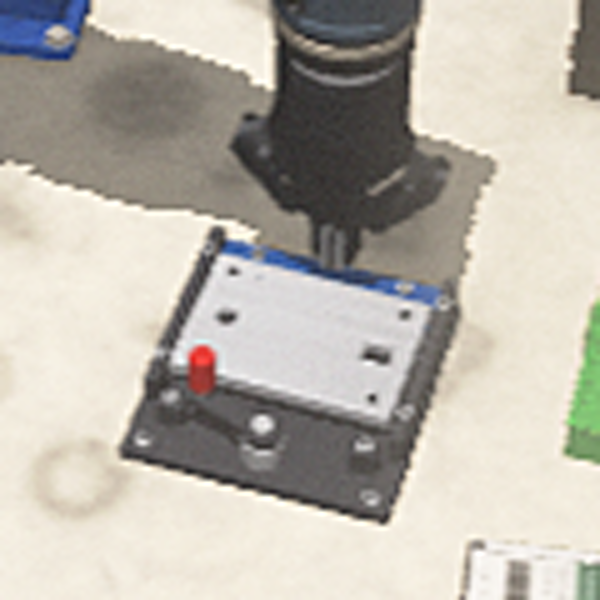

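Request:
play_rows --pt "-0.5 0 0 0 0" --pt "-0.4 0 0 0 0" --pt "-0.2 0 0 0 0" --pt "-0.2 0 0 0 0" --pt "-0.2 0 0 0 0" --pt "-0.2 0 0 0 0" --pt "0 0 0 0 0"

```text
time_s: 6.4
ee_pos: [550.7, 27.6, 30.7]
tool_rot: [-3.14, -0.025, 1.592]
contact_force: [0.2, -0.0, 1.1]
gripper_width: 0.1
```

Run:
```python
from h import *
save(r.capture("top"),"top4",(270,130,110,100),6)
save(r.capture("side"),"side4",(280,150,120,120),5)
o=r.observe();print(o['ee_pos'],o['contact_force'])
```

```text
[550.56384195  27.62649816  30.56865289] [ 0.13087765 -0.49439571  0.84481402]
```

View pics/side4.png

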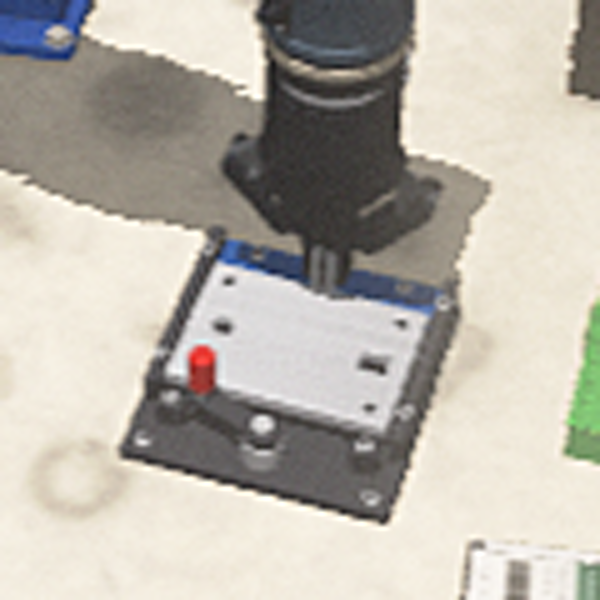

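Request:
play_rows --pt "-0.2 0 0 0 0" --pt "-0.2 0 0 0 0" --pt "-0.2 0 0 0 0" --pt "-0.1 0 0 0 0" --pt "0 0 0 0 0"

```text
time_s: 7.0
ee_pos: [550.7, 20.5, 30.4]
tool_rot: [-3.14, -0.025, 1.592]
contact_force: [-0.1, 0.4, 0.1]
gripper_width: 0.0
```

Run:
```python
from h import *
save(r.capture("top"),"top5",(270,130,110,100),6)
save(r.capture("side"),"side5",(280,150,120,120),5)
o=r.observe();print(o['ee_pos'],o['contact_force'])
```

```text
[550.736794    20.72286219  30.45332653] [ 0.72583025 -0.56712968 -0.97863301]
```

View pics/side5.png

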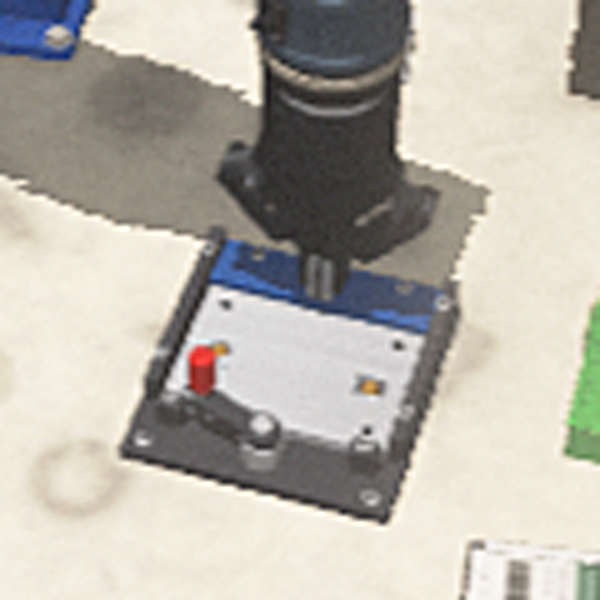

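View pics/top5.png

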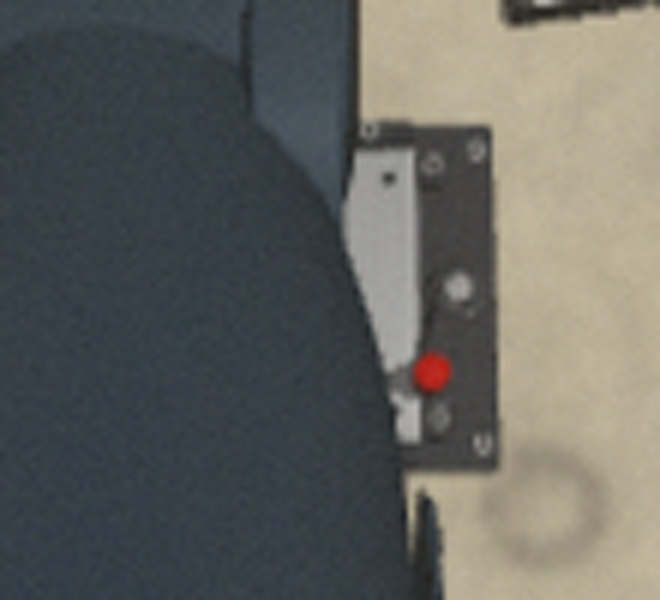

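Request:
play_rows --pt "0 0 -2 0 0" --pt "0 0 -4 0 0" --pt "0 0 -4 0 0" --pt "-2 0 -4 0 0" --pt "-3 0 -4 0 0" --pt "-3 0 0 0 0" --pt "-3 0 0 0 0" --pt "-3 0 0 0 0" --pt "0 0 0 0 0" --pt "0 0 0 0 0"

```text
time_s: 8.1
ee_pos: [554.0, -124.0, 206.7]
tool_rot: [-3.14, -0.025, 1.591]
contact_force: [-0.0, -0.5, 1.4]
gripper_width: 0.0
```

Run:
```python
from h import *
im=r.capture("wrist"); save(im,"wrist6"); c=cam("wrist"); np.savez("w6.npz",**c)
save(r.capture("side"),"side6",(280,150,120,120),5)
o=r.observe();print(o['ee_pos'],o['tool_rot'],o['q'])
```

```text
[ 554.07985918 -122.94902617  206.85930715] [-3.14004422 -0.0253665   1.59284868] [-0.23108346  0.32888539  0.03080048  1.280565    0.02417001  1.31754596]
```

View pics/wrist6.png

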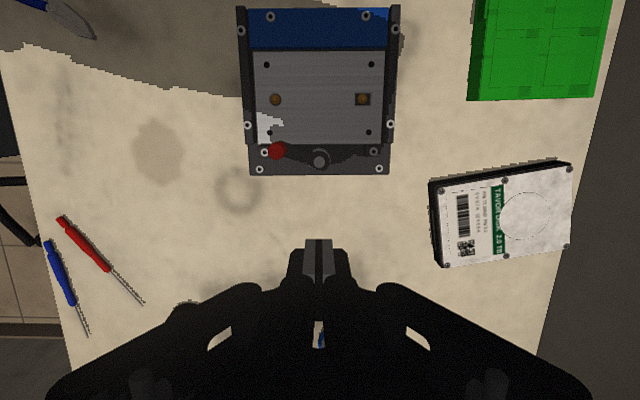

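View pics/side6.png

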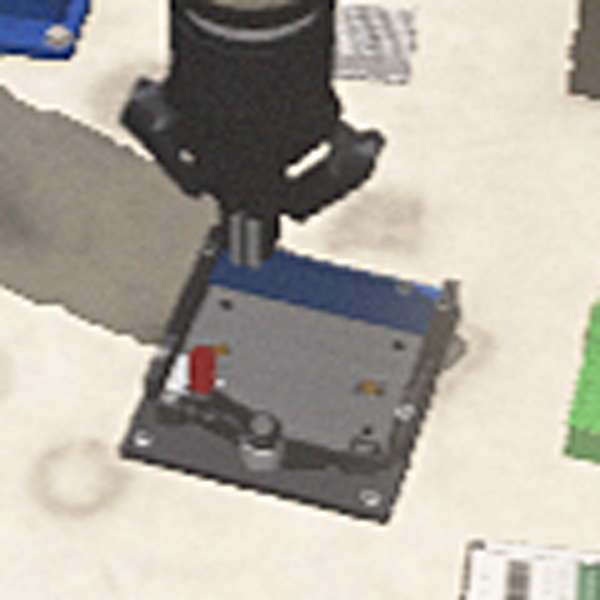

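Run:
```python
from h import *
save(cv2.convertScaleAbs(cv2.cvtColor(cv2.imread("pics/wrist6.png"),cv2.COLOR_BGR2RGB),alpha=1.6),"wrist6z",(230,2,180,180),4)
```

```text
(no output)
```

View pics/wrist6z.png

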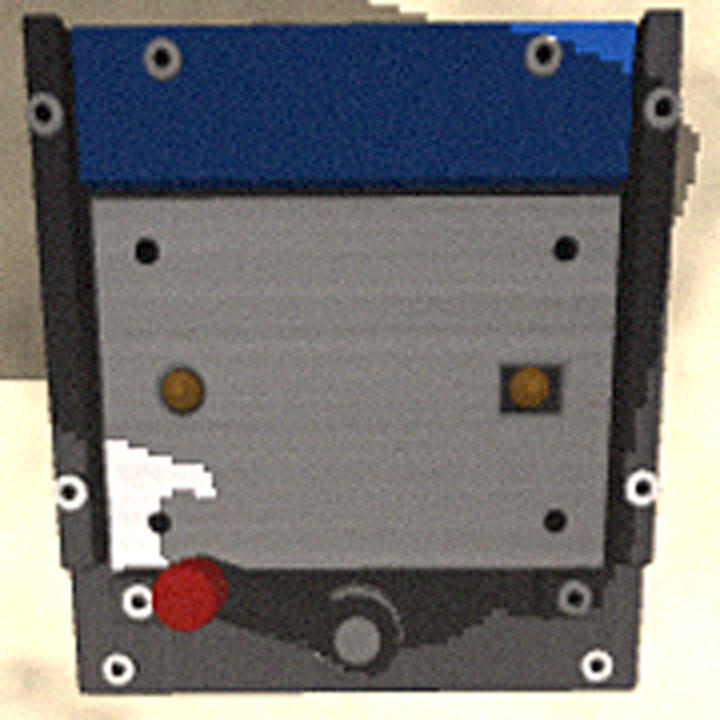

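Run:
```python
from h import *
c=dict(np.load("w6.npz"))
q=lambda x,y,z:onz(c,230+(x+.5)/4-.5,2+(y+.5)/4-.5,z)
for z in (18,28):
    P=np.array([q(x,y,z) for x,y in [(91,196),(620,194),(604,568),(110,570)]])
    print(z,"widths",[round(float(np.linalg.norm(P[i]-P[i-1])),1) for i in range(4)],P.mean(0).round(1),P.round(1).tolist())
print("holes18",q(181,390,18).round(1),q(530,389,18).round(1))
p=np.array([q(181,390,20),q(528,387,20)]);print("pins",p.round(1),p.mean(0).round(1),np.linalg.norm(p[1]-p[0]))
K=q(187,594,66.5);V=q(357,639,39);print("knob",K.round(1),"piv",V.round(1),"dist",np.linalg.norm((K-V)[:2]))
# jig from pins
s=p.mean(0);ax=(p[1]-p[0])[:2];ax/=np.linalg.norm(ax);y=np.array([-ax[1],ax[0]])
print("yaw",np.arctan2(ax[1],ax[0]));Pv=s[:2]-62*y;print("pivot pred",Pv,"d",np.linalg.norm(K[:2]-Pv), "theta",np.arctan2((K[:2]-Pv)@y,-(K[:2]-Pv)@ax))
```

```text
18 widths [90.8, 129.9, 90.6, 131.1] [551.6 -37.   18. ] [[485.5, 6.8, 18.0], [615.4, 9.9, 18.0], [618.2, -80.7, 18.0], [487.2, -84.0, 18.0]]
28 widths [88.0, 125.9, 87.8, 127.0] [551.6 -37.5  28. ] [[487.6, 4.9, 28.0], [613.4, 7.9, 28.0], [616.2, -79.9, 28.0], [489.2, -83.1, 28.0]]
holes18 [506.8 -38.1  18. ] [596. -36.  18.]
pins [[507.1 -38.2  20. ]
 [595.2 -35.7  20. ]] [551.2 -36.9  20. ] 88.08675228241077
knob [514.3 -84.5  66.5] piv [553.2 -97.9  39. ] dist 41.100748671136266
yaw 0.028978771403643674
pivot pred [552.94695767 -98.90190944] d 41.23395455853022 theta 0.3853851048680288
```

Request:
play_rows --pt "0.5 -2.5 0 0 0" --pt "0.5 -2.5 0 0 0" --pt "0 0 0 0.115 0" --pt "0 0 0 0.115 0" --pt "0 0 0 0.115 0" --pt "0 0 4 0 0" --pt "0 0 4 0 0" --pt "0 0 3 0 0" --pt "0 0 2 0 0" --pt "0 0 0 0 0" --pt "0 0 0 0 0"

```text
time_s: 9.3
ee_pos: [503.9, -110.7, 77.8]
tool_rot: [-3.132, -0.023, 1.249]
contact_force: [-0.4, 0.2, 0.4]
gripper_width: -0.1
```

Run:
```python
from h import *
im=r.capture("wrist"); save(im,"wrist7"); c=cam("wrist"); np.savez("w7.npz",**c)
save(r.capture("side"),"side7",(280,150,120,120),5)
o=r.observe();print(o['ee_pos'],o['tool_rot'],o['q'])
P=np.array([553.1,-98.8]);d=o['ee_pos'][:2]-P;y=o['tool_rot'][2]
t=np.array([np.cos(y),np.sin(y)]);print("pivot in tool",-d@t, -d@np.array([np.sin(y),-np.cos(y)]))
```

```text
[ 504.66925298 -111.20507454   78.65337495] [-3.13391308 -0.02336813  1.24816255] [-0.23074711  0.33526425 -0.31351724  0.92751961  0.0239737   1.66252728]
pivot in tool 27.120738735301536 41.99867452384682
```

View pics/wrist7.png

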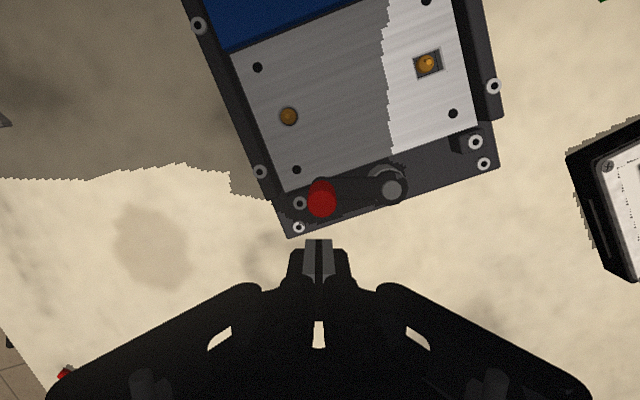

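View pics/side7.png

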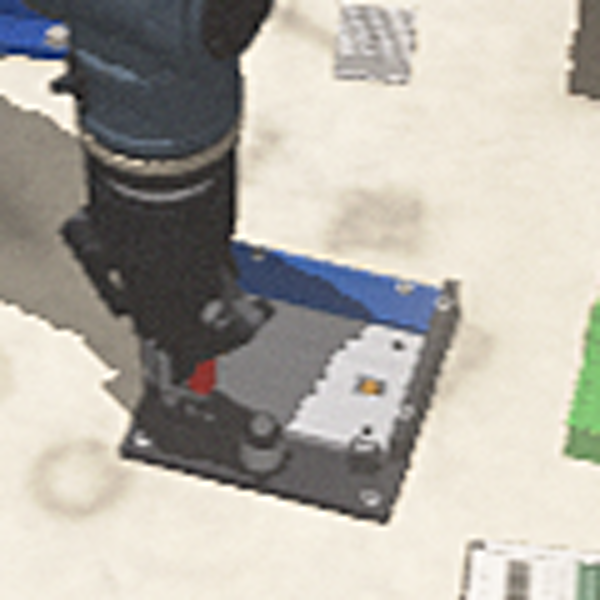

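Request:
play_rows --pt "0 0 1.3 0 0" --pt "0 0 1.2 0 0" --pt "0 0 0 0 0" --pt "0.4 0 0 0 0" --pt "0.3 0 0 0 0" --pt "0 0 0 0 0" --pt "0 0 0 0 0"

```text
time_s: 10.1
ee_pos: [506.2, -104.0, 52.8]
tool_rot: [-3.132, -0.023, 1.248]
contact_force: [-0.4, 0.9, 0.3]
gripper_width: -0.2
```

```bash
cat > s.py <<'E'
import sys
from h import *
n=sys.argv[1]
save(r.capture("wrist"),"wrist"+n)
o=r.observe();print(o['ee_pos'],o['tool_rot'],o['contact_force'],o['q'][5])
P=np.array([553.1,-98.8]);d=o['ee_pos'][:2]-P;y=o['tool_rot'][2]
t=np.array([np.cos(y),np.sin(y)]);print("pivot in tool",-d@t, -d@np.array([np.sin(y),-np.cos(y)]),"theta",np.pi/2+.029-y)
E
python3 s.py 8
```

```text
[ 506.07188983 -104.12069066   52.71273355] [-3.13232099 -0.02316668  1.24760134] [ 0.1124608  -0.97295081 -0.05365988] 1.677001295513943
pivot in tool 19.981236599976206 42.903415708129664 theta 0.3521949894314198
```

View pics/wrist8.png

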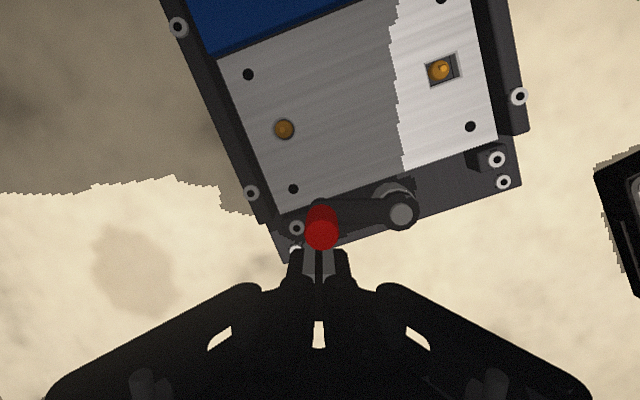

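Request:
play_rows --pt "0.52 -0.2 0 0.12 0" --pt "0.52 -0.2 0 0.12 0" --pt "0.52 -0.2 0 0.12 0" --pt "0.52 -0.2 0 0.12 0" --pt "0.52 -0.2 0 0.12 0" --pt "0 0 0 0 0" --pt "0 0 0 0 0"

```text
time_s: 10.85
ee_pos: [511.3, -77.3, 53.2]
tool_rot: [-3.121, -0.014, 0.651]
contact_force: [1.1, 0.2, -0.1]
gripper_width: 0.1
```

```bash
python3 s.py 9
```

```text
[511.32067916 -77.38447429  53.21779773] [-3.12073594 -0.01390074  0.65062861] [-0.45736557  0.02166378  0.41786521] 2.326438896414496
pivot in tool 20.27284047522119 42.34558217715478 theta 0.9491677149642304
```

View pics/wrist9.png

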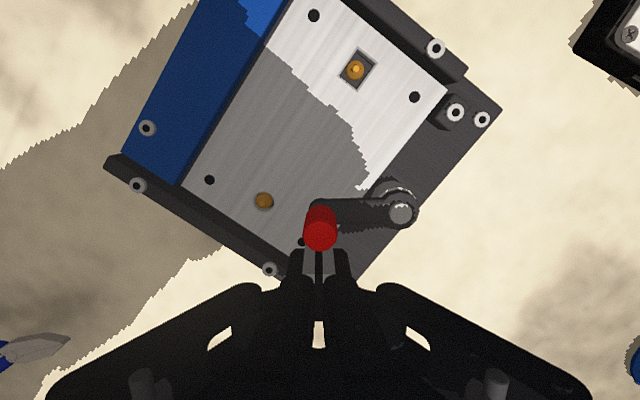

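Request:
play_rows --pt "0.52 -0.2 0 0.12 0" --pt "0.52 -0.2 0 0.12 0" --pt "0.52 -0.2 0 0.12 0" --pt "0.52 -0.2 0 0.12 0" --pt "0.5 -0.2 0 0.11 0" --pt "0 0 0 0 0" --pt "0 0 0 0 0"

```text
time_s: 11.6
ee_pos: [530.7, -58.3, 53.6]
tool_rot: [-3.117, 0.0, 0.062]
contact_force: [-0.2, -0.4, -0.2]
gripper_width: -0.1
```

```bash
python3 s.py 10
```

```text
[530.66693268 -58.35574106  53.63085257] [-3.11668310e+00  4.71189675e-05  6.13655032e-02] [ 0.42862015  0.49754122 -0.24588696] 2.956945502116894
pivot in tool 19.91051728115377 41.74388448676182 theta 1.538430823633052
```

View pics/wrist10.png

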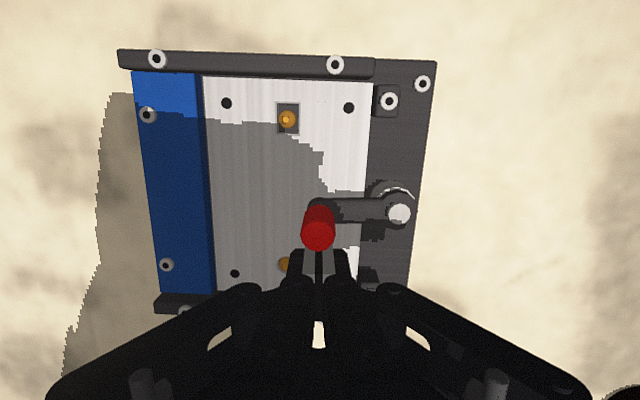

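Request:
play_rows --pt "0.1 0 0 0 0" --pt "0.1 0 0 0 0" --pt "0 0 0 0 0"

```text
time_s: 11.95
ee_pos: [532.6, -58.0, 53.6]
tool_rot: [-3.116, 0.001, 0.058]
contact_force: [-1.3, 0.7, 0.3]
gripper_width: -0.2
```

Request:
play_rows --pt "0.1 0 0 0 0" --pt "0 0 0 0 0"

```text
time_s: 12.15
ee_pos: [533.5, -57.9, 53.5]
tool_rot: [-3.116, 0.001, 0.058]
contact_force: [-1.7, 1.1, 0.2]
gripper_width: -0.1
```

Request:
play_rows --pt "0.1 0 0 0 0" --pt "0 0 0 0 0"

```text
time_s: 12.35
ee_pos: [533.7, -57.8, 53.4]
tool_rot: [-3.116, 0.002, 0.058]
contact_force: [-4.9, -1.0, 2.1]
gripper_width: -0.1
```

Stop felt (TCP no longer follows, ~5 N). Back off and inspect.

Request:
play_rows --pt "-1 0 0 0 0" --pt "-2 0 0 0 0" --pt "0 0 -3 0 0" --pt "0 0 -4 0 0" --pt "0 0 -4 0 0" --pt "-2 0 -4 0 0" --pt "-4 0 0 0 0" --pt "0 0 0 0 0" --pt "0 0 0 0 0"

```text
time_s: 13.25
ee_pos: [444.6, -66.9, 204.0]
tool_rot: [-3.117, -0.001, 0.057]
contact_force: [-0.0, -0.7, 0.1]
gripper_width: 0.2
```

Run:
```python
from h import *
im=r.capture("wrist"); save(im,"wrist11"); c=cam("wrist"); np.savez("w11.npz",**c)
save(r.capture("side"),"side11"); save(r.capture("top"),"top11")
o=r.observe();print(o['ee_pos'],o['contact_force'])
```

```text
[445.65755214 -66.82090703 203.2712618 ] [ 0.65948802 -0.27400394 -0.20337105]
```

View pics/wrist11.png

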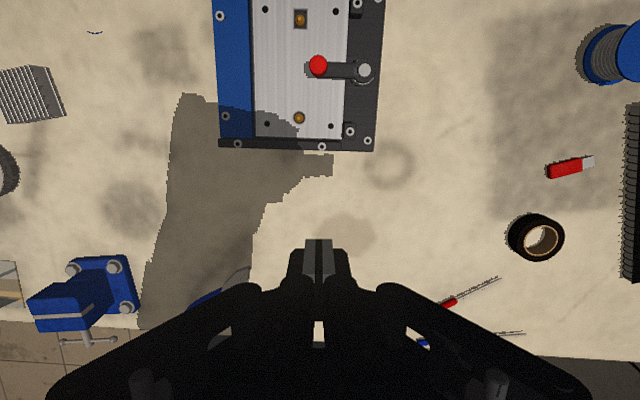

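View pics/side11.png

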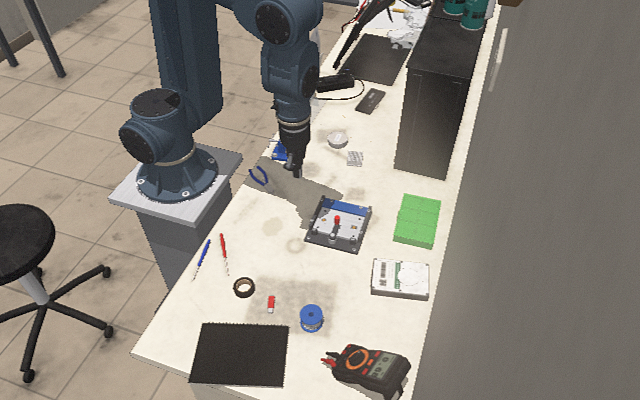

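Run:
```python
from h import *
c=dict(np.load("w11.npz"))
K=onz(c,318,65,66.5);V=onz(c,364.5,69.5,39);d=(K-V)[:2]
print(K,V,np.linalg.norm(d),"theta",np.pi+.029-np.arctan2(d[1],d[0]))
for z in(18,):print("holes",onz(c,299.5,118,z),onz(c,300.5,19,z))
A=cv2.imread("pics/side0.png");B=cv2.imread("pics/side11.png")
for b in [(225,270,100,70),(320,125,50,45)]:
    l,t,w,h=b;print(np.abs(A[t:t+h,l:l+w].astype(int)-B[t:t+h,l:l+w]).mean())
r.close_job()
```

```text
[551.79589373 -57.63236758  66.5       ] [553.66699328 -99.3128662   39.        ] 41.72247570702218 theta 1.5549349593617492
holes [506.72637042 -39.94173062  18.        ] [596.57974288 -37.37841286  18.        ]
2.360333333333333
1.7663703703703704
the job is handed in; nothing more can be done
```

The plate is seated on the jig and the hold-down is swung over it to its stop. I handed the job in at about 13.4 s of the 48 s allowed; no verdict was given.

**What I did**
- **Plate:** I pushed the middle of its rear edge with the shut fingers, low over the ledge, for about 14 mm until it dropped over both pins. It was never lifted.
- **Hold-down:** I swung the knob round the pivot until the arm stopped following, at about 5 N. Then I backed off clear of everything.

**What the last checks showed**
- **Plate height:** After the drop, before I swung the hold-down, the outline measured 130.5 x 90.7 mm if its top is 18 mm up, which is the seated height. At 28 mm, the unseated height, it came out too small.
- **Plate position:** In that same view the centre was within about 0.5 mm of the midpoint between the pins. In the final picture both pins still show in the holes, and the hole positions there differ by about 1.5 mm from before, which is within the camera's accuracy.
- **Hold-down:** The measured angle was about 1.55 of 1.57 rad.
- **Loose things:** The side picture looked unchanged around the tape, the memory stick, the spool, the tin and the heat sink.

**What disagreed**
- **Wrist turn:** My first turn put the last joint at its range limit, which left the tool tilted by 0.025 rad for the rest of the job. I turned the wrist a quarter turn the other way and carried on, with no visible effect on the work.
- **Jig features:** The screws on the ledge and stop block were not at the feature centres I had first assumed. I took the seat position from the ledge's rear edge, the pivot and knob, and later from the pins themselves.

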